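# Set the drop-in length stop of a stone sawing board by feel and butt the blank against it

## Robot

A 6-joint arm with a two-finger parallel gripper is mounted at the origin on the work surface; the furniture and walls round the work are solid. World frame = base frame: x ahead of the robot, y to its left, z up, the work surface at z = 0. Lengths are in mm, angles in rad, forces in N, time in s.
With the tool pointing down it reaches from about 300 to 775 mm from the base axis. Payload 14.6 kg.
Tool frame: the origin (TCP) lies at the very end of the fingers, on their centre line; the grasp point (between the pads) lies 19 mm behind it; z points along the fingers, y is the line along which they close (so a half turn about z gives the same grasp; the last joint's range is limited). The gripper opens to 94 mm and grips with 3 to 60 N. Pads are 16 mm wide; open, the fingers measure 119 mm over their backs; the gripper's body (75 mm by 177 mm) begins 78 mm behind the grasp point.
Start: joints at [-1.332, 0.3, 1.521, -0, 1.321, -0.067], TCP at [165.574, -524.475, 205.446] pointing down, gripper open.
Joint ranges: [-3.03, 3.03], [-0.79, 2.21], [0.23, 2.52], [-1.04, 4.18], [0, 3.07], [-2.55, 2.55]. Speed limits (rad/s): [2.22, 2.22, 2.57, 3.14, 3.14, 3.14].

## Interface

Orientations are given as [roll, pitch, yaw] about the fixed x, y, z axes, in that order (R = Rz(yaw) Ry(pitch) Rx(roll)).
In Python, from cell import manip gives the robot as it stands. The module is installed in compiled form; this text tells all that it offers.
- The arm moves only by the shell command python3 -m inch 'ROWS' [FORCE]. ROWS is JSON, a list of rows, each an object of numbers: "gripper": the opening, from 0 (shut) to 1 (fully open); "dx", "dy", "dz": the shift along the world's x, y, z in m; "wx", "wy", "wz": the turn, a rotation vector about the world's x, y, z in degrees. A call has exactly 5 rows; each row is the pose to reach, as a shift and turn from the pose commanded when the call began; what a row does not reach only later rows make up. A row lasts 1/12 s, in which the tool goes at most 41.7 mm and 7.16 degrees, less where a joint would pass 70% of its speed; a pose out of reach is approached as far as the arm can. A call with a gripper value outside its range is refused whole. The fingers move at their own pace and stop on an object; FORCE is the grip in N (left out, the last holds). Time passes only in rows, so rows that repeat a pose let the fingers close, or fill a call up. It gives the time, the measured TCP pose, the force, the opening and the grip force at its end, in the units of the state.
- manip.read_state(): the state, without advancing time (a new reading comes with each control period).
- manip.camera(name): name is "scene" or "top" or "wrist"; returns the picture (384x512x3 uint8, blue, green, red); there is no depth.
- manip.camera_info(name): a dict with "camera_matrix" (3x3 intrinsics, pixels), "D" ([k1, k2, p1, p2, k3] as OpenCV has them; the pictures are not rectified), "R" (3x3) and "t" (3): a world point X has camera coordinates R X + t; the wrist camera has in their place "tool_from_camera" (4x4, takes a point from camera to tool coordinates, whose origin is the TCP and whose axes are the flange's). Camera axes: x right, y down, z forward; pixel columns grow to the right and rows downward; lengths in mm; the calibration is good to about 2 mm. A picture is of the moment at which its call begins: read the wrist's pose just before it. camera_info takes no time and is no camera call.
- manip.sign_off(): hands the job in; it is judged then, once.
The state is a dict: "clock": time; "joints": joint angles; "qd": joint speeds; "effort": joint torques, N m; "eef_pos": TCP position; "eef_rot": TCP orientation; "wrist_force": force on the tool from outside, world axes, zero at the start; "moment": the same for the moment, N m; "finger_gap": finger opening in mm; "finger_force": force on a finger pad.
Only numpy, scipy, OpenCV 4.12 (cv2) and the standard library are available. Lean on these libraries where they do the work, as an engineer would, in place of code of your own. Each camera call takes 0.05 s, during which the arm holds its last target. There are 200 camera calls.

## Task

Take the steel length stop out of its wooden block, put its tooth in at the gate of the sawing board's covered channel and draw it along to the left on the channel's floor until you feel it drop into the hidden index notch; leave it there fully down and let go. Then slide the stone blank along the fence until its end is snug against the stop, still flush with the fence, ready to be sawn to length. Do not shift the pencil, the folding rule, the stone samples or the rubbing stone lying about.

Things in the scene. Friction and masses are not known exactly. Their poses are not given: they have to be found in the camera images.
- jig: sawing board, screwed down: plywood 128 mm (x) by 445 mm (y), top at z 18, with an aluminium fence along it. Origin on the table below the fence's front face; +x away from the working side, +y left along the fence. In this frame, mm: board x -80..48, y -200..245; fence front face x = 0, y -187..142. Right housing y -187..-105, 88 high; left one y 62..142, 70 high, with a saw kerf at y 100.
- gate (a point): middle of the gate, on the bar's top (jig frame, mm: 14, -90, 40; axes as jig). From y -105 to 62 the fence is a lip 5 mm thick, 57 high, with a channel behind it (x 5..24); at the gate, y -105..-75, the lip is cut down to z 36. The tooth goes in here, in +x, the arm level under the cover (about 10 mm play in height), then slides to +y; it cannot pass over the lip.
- channel (a point): middle of the channel's floor (jig frame, mm: 14, -5, 40; axes as jig). The floor is the flat top (z 40) of an oiled steel index bar with ONE cross notch 14 mm wide in y, 14 mm deep. The bar was set and clamped hard out of sight: the notch's centre may lie anywhere from 41 mm right to 41 mm left of this point. Its place is not reported and cannot be seen, only felt.
- cover_edge (a point): front edge, at mid length, of the fixed grey dust cover over the channel (jig frame, mm: -33, -61, 88; axes as jig). The cover is level: underside z 88, top z 91 (screw heads to 95), x -33..30, y -187..64. The stop's arm passes under it, its handle stands upright in front of it and ends well above it.
- stop_grip (a point): middle of the steel stop's handle, 112 mm above its foot. Axes of all stop points: z up, y across the plate (grip across y), +x from handle to tooth. Handle 24 mm (x) by 12 mm (y), from 60 mm below this point to 24 mm above it. The stop, 0.35 kg, is a 12 mm plate, kept upright in the block. Seated, this point is at jig x -48, z 130; while the tooth slides on the bar, z 140.
- stop_tooth (a point): middle of the tooth's under face: 62 mm in x, -100 mm in z from stop_grip. Tooth 13 mm (x) by 12 mm (y), its last 4 mm a nose only 8 mm wide; it hangs 30 mm below an arm 8 mm thick (z -70..-62 from stop_grip) that runs from the handle. Seated, it has dropped 10 mm below the bar's top (tip at jig x 14, z 30).
- stop_face (a point): on the stop's left (+y) face, which the blank is to meet, mid leg, 15 mm above the foot (from stop_grip, mm: 18, 6, -97). Leg: x -6..39, y -6..6, z -112..-64 from stop_grip; seated it stands on the board before the fence. A steadying flange, x 37..46, y -54..6, z -90..-74, then lies 2 mm before the fence.
- block: beech block, 86 mm (x) by 64 mm (y), 20 mm high, with a slot 14 mm wide and 14 mm deep in which the stop's leg stands (foot 6 mm above the table); the stop lifts straight up out of it. Origin on the table, below the point where the stop's fence line lies (48 mm in x from stop_grip); axes as the stop's.
- blank_center (a point): centre of the sawn stone blank, 50 mm (x) by 150 mm (y) by 30 mm high, about 0.55 kg, lying on the board against the fence, left of where the stop comes; x away from the working side, y along the blank to the left
- blank_end (a point): middle of the blank's right (-y) end face, the one that is to meet the stop; the other end face is 150 mm to the left and stands free for pushing
- rule: yellow folding rule, 216 mm; bystander, not to be moved
- pencil: flat carpenter's pencil, 168 mm; bystander, not to be moved
- sample_a: rough stone sample, 44x64x28 mm; bystander, not to be moved
- sample_b: rough stone sample, 37x51x22 mm; bystander, not to be moved
- rubber: dark rubbing stone, 26x68x22 mm; bystander, not to be moved
Not all that is in view belongs to the job. Leave any blue look-alike of the part that bears stop_grip alone. Of the things shaped like the part that bears blank_center, the marble one is meant.

How it is judged (in metres and radians):
On the way:
1. the stop's tooth has dropped into the hidden notch of the index bar and the stop stands upright and square (z of stop_tooth in the frame of jig below 0.033 m and x of stop_tooth in the frame of jig between 0.006 and 0.023 m and y of stop_tooth in the frame of jig between -0.06 and 0.05 m and angle between stop_tooth's own z axis and vertical below 0.08 rad and angle between the y axis of stop_tooth and the y axis of jig, either way round below 0.12 rad), for 0.2 s.
At the end, for the whole second after the job is handed in: The released stop has its tooth at least 7 mm down in the hidden notch, upright within 0.08 rad, square within 0.12 rad; the blank lies flat, within 3.5 mm of the fence and 0.05 rad of parallel, its right end within 3 mm of the stop's face; all at rest (all of step 1 and y of blank_end in the frame of stop_face between -0.003 and 0.003 m and x of blank_center in the frame of jig above -0.0285 m and z of blank_center in the frame of jig below 0.036 m and angle between the y axis of blank_center and the y axis of jig, either way round below 0.05 rad and angle between blank_center's own z axis and vertical below 0.05 rad and linear speed of each of stop, blank below 0.02 m/s); the robot touches nothing.
It fails at once if a bystander (rule, pencil, stone samples, rubbing stone) is shifted by more than 25 mm (distance of any of rule, pencil, sample_a, sample_b, rubber from where it was at the start of the episode above 0.025 m).
It also fails if it takes over 61 s, if anything falls off the work surface, if the arm or the gripper's body presses on something with over 40 N, if the wrist force passes 120 N, or if a joint passes its speed limit or range.

## Working session

There is one attempt and no reset: what is moved stays moved. The work goes in short steps, Python scripts to look and compute and a shell command to move; the robot and the scene stay as the last step left them, time stands still between calls to the robot, and variables do not carry over. Pictures are saved under pics/ and viewed, at most 10 in all, crops included, and the job is handed in when it is done.

```bash
mkdir -p pics; python3 - <<'E'
from cell import manip
import cv2,numpy as np
s=manip.read_state();print(s)
for n in("scene","top"):
    im=manip.camera(n);cv2.imwrite(f"pics/{n}0.png",im)
    i=manip.camera_info(n);print(n,{k:np.round(v,4).tolist() for k,v in i.items()})
print({k:np.round(v,4).tolist() for k,v in manip.camera_info("wrist").items()})
E
```

```text
{'clock': 0.0, 'joints': array([-1.33159771e+00,  3.00442808e-01,  1.52158506e+00, -7.62521284e-06,
        1.32068784e+00, -6.65499307e-02]), 'qd': array([-1.47970363e-03,  1.25274840e-03, -1.56812355e-04, -7.25538340e-05,
       -3.88552489e-04,  5.83602828e-04]), 'effort': array([-1.52647925e-03, -5.31807947e+01, -3.52738237e+01,  7.08103809e-02,
        2.44122039e-02, -8.97982727e-05]), 'eef_pos': array([ 165.51341962, -524.2308825 ,  204.90016317]), 'eef_rot': array([-3.14047160e+00, -6.73144181e-05,  3.05750396e-01]), 'wrist_force': array([-0.13413786, -1.24775305,  0.2616921 ]), 'moment': array([ 0.02795341, -0.05418485, -0.01078768]), 'finger_force': 0.0, 'finger_gap': 94.04333656926208}
scene {'camera_matrix': [[449.9517, 0.0, 256.6], [0.0, 449.9517, 190.1974], [0.0, 0.0, 1.0]], 'D': [0.014, 0.0, 0.0, 0.0, 0.0], 'R': [[0.8084, -0.5882, -0.0243], [-0.2958, -0.3701, -0.8806], [0.509, 0.7191, -0.4732]], 't': [-292.3457, 207.7055, 1424.2768]}
top {'camera_matrix': [[449.7033, 0.0, 261.4596], [0.0, 449.7033, 196.2638], [0.0, 0.0, 1.0]], 'D': [-0.1212, 0.0, 0.0, 0.0, 0.0], 'R': [[-0.002, -0.9997, -0.0231], [-0.9919, 0.0049, -0.127], [0.127, 0.0226, -0.9916]], 't': [58.4684, 420.822, 1328.9227]}
{'camera_matrix': [[277.7303, 0.0, 255.0536], [0.0, 277.7303, 189.5781], [0.0, 0.0, 1.0]], 'D': [-0.0363, 0.0, 0.0, 0.0, 0.0], 'tool_from_camera': [[-0.0009, -0.9647, -0.2635, 75.6431], [1.0, -0.0009, 0.0001, -0.3173], [-0.0003, -0.2635, 0.9647, -179.8841], [0.0, 0.0, 0.0, 1.0]]}
```

View pics/scene0.png

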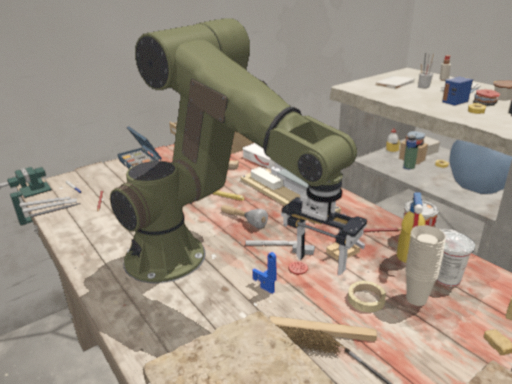

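View pics/top0.png

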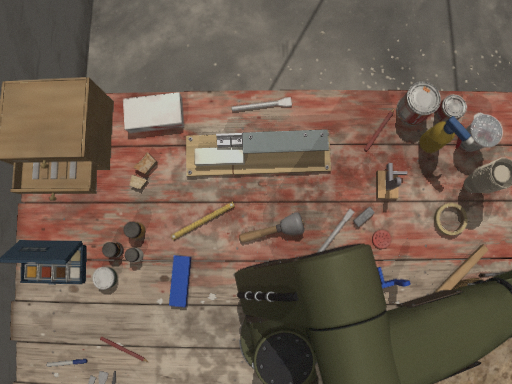

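The top view shows the sawing board at about (258,155), with the pale blank on it at (218,156) and the grey cover at (287,141). Candidates for the stop are the steel one in its wooden block at (390,180) and the blue look-alike at (392,283). Candidates for the blank are the marble piece on the board at (218,156), the white slab at (153,112) and the blue bar at (180,280). I choose the steel stop at (390,180) and the marble blank at (218,156), and check both in one close crop.

```bash
python3 - <<'E'
import cv2,numpy as np
a=cv2.imread("pics/top0.png")
c=cv2.resize(a[120:190,178:338],None,fx=5,fy=5,interpolation=cv2.INTER_CUBIC)
d=cv2.resize(a[155:205,365:415],None,fx=4.6,fy=4.6,interpolation=cv2.INTER_CUBIC)
o=np.zeros((350+230,800,3),np.uint8);o[:350]=c;o[350:,:230]=d
cv2.imwrite("pics/crop1.png",o)
E
```

```text
(no output)
```

View pics/crop1.png

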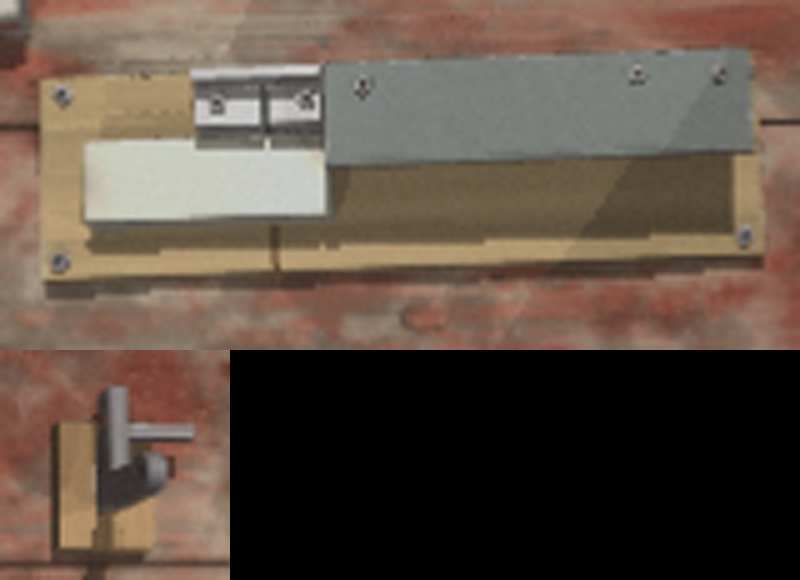

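The crop shows the steel stop in its beech block: tooth end at (115,400), flange at (165,432), handle top at about (155,468). The marble blank lies against the fence, with its right end at crop (327,180). The choice is confirmed, so I compute positions next.

```bash
cat > h.py <<'E'
import cv2,numpy as np
from cell import manip
from scipy.spatial.transform import Rotation as Ro
def cam(n,s=None):
    i=manip.camera_info(n);K=np.array(i["camera_matrix"]);D=np.array(i["D"])
    if n!="wrist":
        R=np.array(i["R"]);t=np.array(i["t"]);return K,D,R,t
    s=s or manip.read_state()
    T=np.eye(4);T[:3,:3]=Ro.from_euler("xyz",s["eef_rot"]).as_matrix();T[:3,3]=s["eef_pos"]
    M=np.linalg.inv(T@np.array(i["tool_from_camera"]));return K,D,M[:3,:3],M[:3,3]
def ray(c,px,z):
    K,D,R,t=c;u=cv2.undistortPoints(np.array(px,float).reshape(-1,1,2),K,D).reshape(-1,2)
    d=np.c_[u,np.ones(len(u))]@R;C=-R.T@t
    z=np.broadcast_to(z,len(u));return C+d*((z-C[2])/d[:,2])[:,None]
def proj(c,X):
    K,D,R,t=c;return cv2.projectPoints(np.array(X,float).reshape(-1,1,3),cv2.Rodrigues(R)[0],t,K,D)[0].reshape(-1,2)
E
python3 - <<'E'
from h import *
c=cam("top");np.set_printoptions(precision=1,suppress=True);print(-c[2].T@c[3])
f=lambda p:np.array(p)/5+[178,120]-.4
g=lambda p:np.array(p)/4.6+[365,155]-.4
print("board TL BL BR TR(edge)",ray(c,f([(40,80),(43,270),(764,250),(758,152)]),18))
print("cover TL TR BR BL",ray(c,f([(325,67),(750,50),(753,150),(328,164)]),91))
print("blank TL BL BR TR",ray(c,f([(85,143),(85,218),(327,213),(324,150)]),48))
print("block TL BL BR",ray(c,g([(60,422),(58,548),(153,550)]),20))
print("handle top",ray(c,g([(155,468)]),142))
print("arm tip, flange",ray(c,g([(115,388),(192,432)]),[56,44]))
E
```

```text
[ 248.7   26.3 1372.6]
board TL BL BR TR(edge) [[ 614.3  293.7   18. ]
 [ 493.8  289.    18. ]
 [ 503.5 -153.9   18. ]
 [ 564.9 -151.7   18. ]]
cover TL TR BR BL [[ 600.5  110.6   91. ]
 [ 609.2 -139.    91. ]
 [ 549.  -139.2   91. ]
 [ 542.1  108.6   91. ]]
blank TL BL BR TR [[566.4 259.2  48. ]
 [520.  258.3  48. ]
 [521.9 111.8  48. ]
 [560.7 113.8  48. ]]
block TL BL BR [[ 268.7 -291.3   20. ]
 [ 187.2 -287.9   20. ]
 [ 185.  -350.5   20. ]]
handle top [[ 239.1 -319.1  142. ]]
arm tip, flange [[ 289.4 -318.9   56. ]
 [ 261.1 -371.5   44. ]]
```

```bash
python3 - <<'E'
from h import *
c=cam("top");np.set_printoptions(precision=1,suppress=True)
g=lambda p:(np.array(p)-[0,350])/4.6+[365,155]-.4
print("block TL BL BR",ray(c,g([(60,422),(58,548),(153,550)]),20))
print("handle top",ray(c,g([(155,468)]),142))
print("arm tip, flange",ray(c,g([(115,388),(192,432)]),[56,44]))
print(manip.read_state()["eef_rot"], Ro.from_euler("xyz",manip.read_state()["eef_rot"]).as_matrix())
E
```

```text
block TL BL BR [[ 500.6 -299.    20. ]
 [ 416.  -294.6   20. ]
 [ 414.4 -358.2   20. ]]
handle top [[ 449.4 -326.9  142. ]]
arm tip, flange [[ 516.3 -327.5   56. ]
 [ 489.3 -380.7   44. ]]
[-3.1 -0.   0.3] [[ 1.   0.3 -0. ]
 [ 0.3 -1.   0. ]
 [ 0.  -0.  -1. ]]
```

```bash
python3 -m inch '[{"dx":0.03,"dy":0.02,"dz":0.02,"wz":-4},{"dx":0.06,"dy":0.04,"dz":0.03,"wz":-8},{"dx":0.09,"dy":0.06,"dz":0.04,"wz":-12},{"dx":0.12,"dy":0.08,"dz":0.05,"wz":-16},{"dx":0.15,"dy":0.10,"dz":0.055,"wz":-17}]'
python3 -m inch '[{"dx":0.03,"dy":0.02},{"dx":0.06,"dy":0.04},{"dx":0.09,"dy":0.07},{"dx":0.115,"dy":0.09},{"dx":0.125,"dy":0.097}]'
python3 - <<'E'
from h import *
s=manip.read_state();im=manip.camera("wrist");cv2.imwrite("pics/w1.png",im);print(s["eef_pos"],s["eef_rot"],s["clock"],s["qd"])
c=cam("wrist",s);print(proj(c,[(449,-327,142),(516,-327,56),(485,-381,44),(414,-358,20),(500,-299,20)]))
E
```

```text
[ 165.52162027 -524.26533821  204.94798955] [-3.14061471e+00 -4.25462060e-05  3.05798909e-01] 0.1 [ 4.40413153e-05 -1.17925180e-03 -8.41062445e-04 -5.98675326e-04
  1.03702869e-03  1.05811580e-04]
[[ 108.0473123  -252.77070503]
 [ 167.44135366 -227.99127378]
 [ 214.51056838 -164.73019137]
 [ 179.87824965  -80.31466045]
 [ 147.71021445 -183.44267131]]validation failed for argument at $[0]...
validation failed for argument at $[0]...
```

View pics/w1.png

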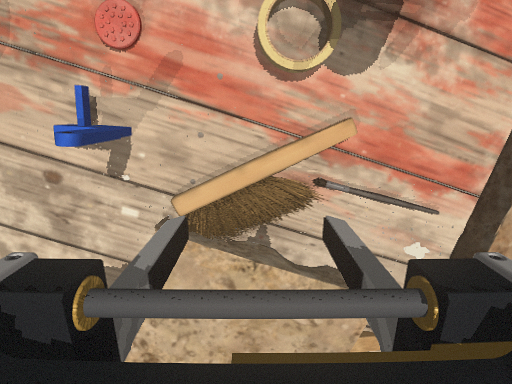

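The picture shows the start pose: the brush at (260,180), the blue look-alike at (85,125), and the fingers at the bottom edge. The rows were refused, probably because every field is required, so I retry with all of them.

```bash
python3 -m inch '[{"gripper":1,"dx":0.03,"dy":0.02,"dz":0.02,"wx":0,"wy":0,"wz":-4},{"gripper":1,"dx":0.06,"dy":0.04,"dz":0.03,"wx":0,"wy":0,"wz":-8},{"gripper":1,"dx":0.09,"dy":0.06,"dz":0.04,"wx":0,"wy":0,"wz":-12},{"gripper":1,"dx":0.12,"dy":0.08,"dz":0.05,"wx":0,"wy":0,"wz":-16},{"gripper":1,"dx":0.15,"dy":0.10,"dz":0.055,"wx":0,"wy":0,"wz":-17}]'
python3 -m inch '[{"gripper":1,"dx":0.02,"dy":0.03,"dz":0,"wx":0,"wy":0,"wz":0},{"gripper":1,"dx":0.04,"dy":0.05,"dz":0,"wx":0,"wy":0,"wz":0},{"gripper":1,"dx":0.05,"dy":0.08,"dz":0,"wx":0,"wy":0,"wz":0},{"gripper":1,"dx":0.05,"dy":0.097,"dz":0,"wx":0,"wy":0,"wz":0},{"gripper":1,"dx":0.05,"dy":0.097,"dz":0,"wx":0,"wy":0,"wz":0}]'
python3 - <<'E'
from h import *
s=manip.read_state();im=manip.camera("wrist");cv2.imwrite("pics/w2.png",im);print(s["eef_pos"],s["eef_rot"],s["clock"],s["qd"])
c=cam("wrist",s);print(proj(c,[(449,-327,142),(516,-327,56),(485,-381,44),(414,-358,20),(500,-299,20)]))
E
```

```text
clock: 0.57
eef_pos: [316.8, -423.5, 261.6]
eef_rot: [3.141, -0.001, 0.005]
wrist_force: [-0.1, -1.2, 0.6]
finger_gap: 93.9
finger_force: 0.0
clock: 0.98
eef_pos: [366.2, -325.0, 260.6]
eef_rot: [-3.141, -0.0, 0.012]
wrist_force: [0.0, 0.2, -0.4]
finger_gap: 94.4
finger_force: 0.0
[ 366.17724248 -324.96683499  260.57433493] [-3.14126711e+00 -1.07459834e-04  1.18929119e-02] 0.9833 [-0.05662895  0.03679371 -0.05035947 -0.00867954 -0.00301209 -0.04847334]
[[257.9359218  106.77044232]
 [257.98346839  54.15305049]
 [297.71820303  81.41171701]
 [277.62431724 133.46191625]
 [237.78744224  71.39529796]]
```

View pics/w2.png

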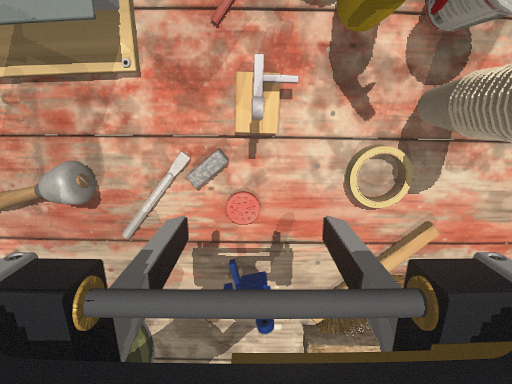

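The wrist view shows the steel stop: handle top at (258,105), arm tip at (259,55), flange out to (297,79). The board's right front corner is at (137,73). This matches the prediction within 2 px. Now the yaw and centre line.

```bash
python3 - <<'E'
from h import *
np.set_printoptions(precision=1,suppress=True)
s=manip.read_state();c=cam("wrist",s);im=cv2.imread("pics/w2.png")
hsv=cv2.cvtColor(im,cv2.COLOR_BGR2HSV)
m=((hsv[...,1]<45)&(hsv[...,2]>110)).astype(np.uint8)
for v in range(52,122,3):
    u=np.flatnonzero(m[v,235:310]);
    if len(u): print(v,u.min()+235,u.max()+235,len(u),end=" | ")
print()
P=[];
for v in range(57,74,2):
    u=np.flatnonzero(m[v,245:275])+245; P.append((u.mean(),v))
X=ray(c,P,56);print(X);print(np.polyfit(X[:,0],X[:,1],1))
print(ray(c,[(258,105)],142),ray(c,[(259,54)],56),ray(c,[(137,73)],18),ray(c,[(298,79)],44))
E
```

```text
55 255 263 9 | 58 255 263 9 | 61 255 263 9 | 64 254 263 10 | 67 254 263 10 | 70 254 262 9 | 73 254 262 9 | 76 254 298 45 | 79 254 297 44 | 82 253 296 13 | 85 253 262 10 | 88 253 262 10 | 91 253 262 10 | 94 253 261 9 | 97 253 262 10 | 100 252 263 12 | 103 252 262 11 | 106 252 263 12 | 109 252 262 11 | 112 252 262 11 | 115 252 262 11 | 118 254 261 8 | 
[[ 512.3 -330.1   56. ]
 [ 510.  -330.1   56. ]
 [ 507.6 -330.2   56. ]
 [ 505.2 -329.5   56. ]
 [ 502.7 -329.6   56. ]
 [ 500.3 -329.6   56. ]
 [ 497.9 -329.    56. ]
 [ 495.5 -329.    56. ]
 [ 493.  -329.1   56. ]]
[  -0.1 -295.9]
[[ 450.5 -328.7  142. ]] [[ 515.9 -330.    56. ]] [[ 497.4 -156.2   18. ]] [[ 487.7 -383.    44. ]]
```

```bash
python3 -m inch '[{"gripper":1,"dx":0.03,"dy":0,"dz":0,"wx":0,"wy":0,"wz":-3.5},{"gripper":1,"dx":0.065,"dy":-0.003,"dz":0,"wx":0,"wy":0,"wz":-3.5},{"gripper":1,"dx":0.083,"dy":-0.003,"dz":-0.02,"wx":0,"wy":0,"wz":-3.5},{"gripper":1,"dx":0.083,"dy":-0.003,"dz":-0.055,"wx":0,"wy":0,"wz":-3.5},{"gripper":1,"dx":0.083,"dy":-0.003,"dz":-0.09,"wx":0,"wy":0,"wz":-3.5}]' 40
python3 -m inch '[{"gripper":1,"dx":0,"dy":0,"dz":-0.03,"wx":0,"wy":0,"wz":0},{"gripper":1,"dx":0,"dy":0,"dz":-0.055,"wx":0,"wy":0,"wz":0},{"gripper":1,"dx":0,"dy":0,"dz":-0.071,"wx":0,"wy":0,"wz":0},{"gripper":1,"dx":0,"dy":0,"dz":-0.071,"wx":0,"wy":0,"wz":0},{"gripper":1,"dx":0,"dy":0,"dz":-0.071,"wx":0,"wy":0,"wz":0}]' 40
python3 -m inch '[{"gripper":0.4,"dx":0,"dy":0,"dz":0,"wx":0,"wy":0,"wz":0},{"gripper":0.2,"dx":0,"dy":0,"dz":0,"wx":0,"wy":0,"wz":0},{"gripper":0,"dx":0,"dy":0,"dz":0,"wx":0,"wy":0,"wz":0},{"gripper":0,"dx":0,"dy":0,"dz":0,"wx":0,"wy":0,"wz":0},{"gripper":0,"dx":0,"dy":0,"dz":0,"wx":0,"wy":0,"wz":0}]' 40
```

```text
clock: 1.45
eef_pos: [449.2, -331.5, 169.1]
eef_rot: [3.141, -0.001, -0.052]
wrist_force: [0.2, -0.6, -0.6]
finger_gap: 93.6
finger_force: 0.0
clock: 1.87
eef_pos: [448.2, -331.2, 99.2]
eef_rot: [-3.141, 0.001, -0.053]
wrist_force: [0.9, 1.0, 0.6]
finger_gap: 94.1
finger_force: 0.0
clock: 2.28
eef_pos: [448.7, -330.6, 100.0]
eef_rot: [3.141, -0.001, -0.052]
wrist_force: [0.6, 0.4, 0.2]
finger_gap: 64.2
finger_force: 0.0
```

```bash
python3 -m inch '[{"gripper":0,"dx":0,"dy":0.002,"dz":0,"wx":0,"wy":0,"wz":0},{"gripper":0,"dx":0,"dy":0.002,"dz":0,"wx":0,"wy":0,"wz":0},{"gripper":0,"dx":0,"dy":0.002,"dz":0,"wx":0,"wy":0,"wz":0},{"gripper":0,"dx":0,"dy":0.002,"dz":0,"wx":0,"wy":0,"wz":0},{"gripper":0,"dx":0,"dy":0.002,"dz":0,"wx":0,"wy":0,"wz":0}]' 40
python3 -m inch '[{"gripper":0,"dx":0,"dy":0,"dz":0,"wx":0,"wy":0,"wz":0},{"gripper":0,"dx":0,"dy":0,"dz":0,"wx":0,"wy":0,"wz":0},{"gripper":0,"dx":0,"dy":0,"dz":0,"wx":0,"wy":0,"wz":0},{"gripper":0,"dx":0,"dy":0,"dz":0,"wx":0,"wy":0,"wz":0},{"gripper":0,"dx":0,"dy":0,"dz":0,"wx":0,"wy":0,"wz":0}]' 40
```

```text
clock: 2.7
eef_pos: [448.6, -328.5, 99.5]
eef_rot: [3.142, -0.0, -0.052]
wrist_force: [-0.4, -0.5, -0.1]
finger_gap: 31.1
finger_force: 0.0
clock: 3.12
eef_pos: [448.6, -327.6, 99.4]
eef_rot: [-3.14, 0.0, -0.052]
wrist_force: [-0.2, 5.7, 1.0]
finger_gap: 11.9
finger_force: 39.8
```

```bash
python3 -m inch '[{"gripper":0,"dx":0,"dy":0,"dz":0.01,"wx":0,"wy":0,"wz":0},{"gripper":0,"dx":0,"dy":0,"dz":0.03,"wx":0,"wy":0,"wz":0},{"gripper":0,"dx":0,"dy":0,"dz":0.06,"wx":0,"wy":0,"wz":0},{"gripper":0,"dx":0,"dy":0.02,"dz":0.09,"wx":0,"wy":0,"wz":0},{"gripper":0,"dx":0,"dy":0.05,"dz":0.1,"wx":0,"wy":0,"wz":2}]' 55
python3 -m inch '[{"gripper":0,"dx":0,"dy":0.035,"dz":0,"wx":0,"wy":0,"wz":2.4},{"gripper":0,"dx":0,"dy":0.075,"dz":0,"wx":0,"wy":0,"wz":2.4},{"gripper":0,"dx":0,"dy":0.115,"dz":0,"wx":0,"wy":0,"wz":2.4},{"gripper":0,"dx":-0.005,"dy":0.155,"dz":0,"wx":0,"wy":0,"wz":2.4},{"gripper":0,"dx":-0.009,"dy":0.19,"dz":0,"wx":0,"wy":0,"wz":2.4}]' 55
python3 -m inch '[{"gripper":0,"dx":0,"dy":0.025,"dz":0,"wx":0,"wy":0,"wz":0},{"gripper":0,"dx":0,"dy":0.041,"dz":0,"wx":0,"wy":0,"wz":0},{"gripper":0,"dx":0,"dy":0.041,"dz":0,"wx":0,"wy":0,"wz":0},{"gripper":0,"dx":0,"dy":0.041,"dz":0,"wx":0,"wy":0,"wz":0},{"gripper":0,"dx":0,"dy":0.041,"dz":0,"wx":0,"wy":0,"wz":0}]' 55
python3 - <<'E'
from h import *
s=manip.read_state();im=manip.camera("wrist");cv2.imwrite("pics/w3.png",im);print(s["eef_pos"],s["eef_rot"],s["clock"],s["wrist_force"])
c=cam("wrist",s)
y=.025;R=np.array([[np.cos(y),-np.sin(y)],[np.sin(y),np.cos(y)]])
J=np.array([(-80,-200,18),(-80,245,18),(-33,-187,91),(-33,64,91),(-50,55,48),(0,62,70)],float);J[:,:2]=J[:,:2]@R.T+[576,47]
print(proj(c,J))
E
```

```text
clock: 3.53
eef_pos: [449.1, -280.1, 203.4]
eef_rot: [3.138, -0.004, -0.02]
wrist_force: [1.8, -0.4, -3.3]
finger_gap: 11.3
finger_force: 54.9
clock: 3.95
eef_pos: [438.8, -86.4, 199.5]
eef_rot: [-3.142, 0.0, 0.025]
wrist_force: [0.7, 0.5, -4.8]
finger_gap: 11.8
finger_force: 54.9
clock: 4.37
eef_pos: [439.6, -48.0, 199.5]
eef_rot: [3.141, 0.0, 0.025]
wrist_force: [1.0, -0.4, -4.3]
finger_gap: 11.7
finger_force: 54.9
[439.55855758 -47.99904859 199.47897106] [3.14134867e+00 1.23561132e-04 2.46444821e-02] 4.3667 [ 0.96862902 -0.37697011 -4.33736613]
[[339.83281587 127.64992231]
 [ -0.60223969 129.92044465]
 [352.01866996  82.52216569]
 [ 97.81546358  83.65777207]
 [127.66232026 102.88245169]
 [106.540993    52.16836757]]
```

View pics/w3.png

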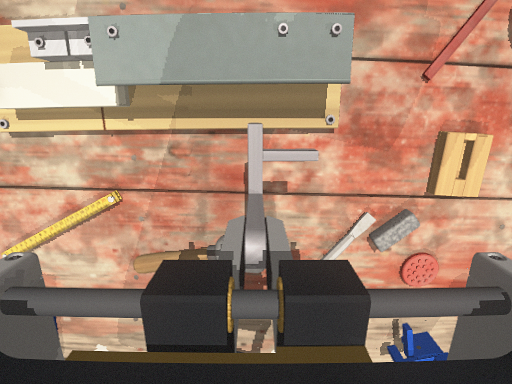

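The wrist view shows the stop held with its arm tip at (255,124) and the flange to the right. The cover's front corners are at (95,84) and (351,82), the board's front corner at (338,131), and the block left behind at (460,165). I refine the jig pose and where the stop sits in the hand.

```bash
python3 - <<'E'
from h import *
np.set_printoptions(precision=1,suppress=True)
s=manip.read_state();c=cam("wrist",s);im=cv2.imread("pics/w3.png");g=cv2.cvtColor(im,cv2.COLOR_BGR2GRAY).astype(int)
print("tip col255",g[116:134,255],"col259",g[116:134,259])
print("row140",g[140,242:270])
for u in(150,300):print("cover edge",u,g[78:90,u],"board front",g[124:138,u])
print("arm tip",ray(c,[(255,123.5)],156.5),"cover",ray(c,[(95,84),(351,82)],91),"board",ray(c,[(338,131)],18))
E
```

```text
tip col255 [102  99 184 198 191 195 167 106 180 194 192 191 191 189 191 192 192 191] col259 [101  96 179 194 195 195 182 115 172 191 189 186 187 186 186 184 186 187]
row140 [145 148 149 154 156 153 166 197 192 194 188 191 188 191 193 187 188 186
 188 194 166 128 142 142 144 145 141 150]
cover edge 150 [170 164 161 166 157 139 105 119 125 125 121 125] board front [210 211 212 212 200 141  92  95  92  92 133 158 159 156]
cover edge 300 [150 173 147 128 101  83 109 109 109 113 110 109] board front [193 198 204 172 114  98  97 118 120 115 193 201 199 189]
arm tip [[507.9 -46.6 156.5]] cover [[ 541.1  112.8   91. ]
 [ 548.1 -140.    91. ]] board [[ 496.7 -153.2   18. ]]
```

```bash
python3 -m inch '[{"gripper":0,"dx":0.005,"dy":0.003,"dz":-0.02,"wx":0,"wy":0,"wz":0},{"gripper":0,"dx":0.01,"dy":0.003,"dz":-0.045,"wx":0,"wy":0,"wz":0},{"gripper":0,"dx":0.015,"dy":0.003,"dz":-0.065,"wx":0,"wy":0,"wz":0},{"gripper":0,"dx":0.02,"dy":0.003,"dz":-0.073,"wx":0,"wy":0,"wz":0},{"gripper":0,"dx":0.025,"dy":0.003,"dz":-0.073,"wx":0,"wy":0,"wz":0}]' 55
python3 -m inch '[{"gripper":0,"dx":0.01,"dy":0.001,"dz":0,"wx":0,"wy":0,"wz":0},{"gripper":0,"dx":0.02,"dy":0.001,"dz":0,"wx":0,"wy":0,"wz":0},{"gripper":0,"dx":0.03,"dy":0.001,"dz":0,"wx":0,"wy":0,"wz":0},{"gripper":0,"dx":0.035,"dy":0.001,"dz":0,"wx":0,"wy":0,"wz":0},{"gripper":0,"dx":0.04,"dy":0.001,"dz":0,"wx":0,"wy":0,"wz":0}]' 55
```

```text
clock: 4.83
eef_pos: [464.1, -45.0, 124.9]
eef_rot: [-3.141, 0.003, 0.024]
wrist_force: [-0.6, 0.0, -3.2]
finger_gap: 11.7
finger_force: 54.9
clock: 5.25
eef_pos: [505.4, -43.8, 127.3]
eef_rot: [3.141, -0.001, 0.024]
wrist_force: [0.3, 0.6, -4.4]
finger_gap: 11.8
finger_force: 54.9
```

```bash
python3 -m inch '[{"gripper":0,"dx":0.005,"dy":0,"dz":0,"wx":0,"wy":0,"wz":0},{"gripper":0,"dx":0.01,"dy":0.001,"dz":0,"wx":0,"wy":0,"wz":0},{"gripper":0,"dx":0.015,"dy":0.001,"dz":0,"wx":0,"wy":0,"wz":0},{"gripper":0,"dx":0.019,"dy":0.001,"dz":0,"wx":0,"wy":0,"wz":0},{"gripper":0,"dx":0.024,"dy":0.001,"dz":0,"wx":0,"wy":0,"wz":0}]' 55
```

```text
clock: 5.67
eef_pos: [528.9, -42.5, 126.5]
eef_rot: [3.142, 0.0, 0.025]
wrist_force: [0.9, 1.0, -4.3]
finger_gap: 11.6
finger_force: 54.9
```

```bash
python3 -m inch '[{"gripper":0,"dx":0.001,"dy":0,"dz":0,"wx":0,"wy":0,"wz":0},{"gripper":0,"dx":0.002,"dy":0,"dz":0,"wx":0,"wy":0,"wz":0},{"gripper":0,"dx":0.003,"dy":0,"dz":0,"wx":0,"wy":0,"wz":0},{"gripper":0,"dx":0.004,"dy":0,"dz":0,"wx":0,"wy":0,"wz":0},{"gripper":0,"dx":0.004,"dy":0,"dz":0,"wx":0,"wy":0,"wz":0}]' 55
python3 -m inch '[{"gripper":0,"dx":0,"dy":0,"dz":-0.002,"wx":0,"wy":0,"wz":0},{"gripper":0,"dx":0,"dy":0,"dz":-0.004,"wx":0,"wy":0,"wz":0},{"gripper":0,"dx":0,"dy":0,"dz":-0.005,"wx":0,"wy":0,"wz":0},{"gripper":0,"dx":0,"dy":0,"dz":-0.006,"wx":0,"wy":0,"wz":0},{"gripper":0,"dx":0,"dy":0,"dz":-0.006,"wx":0,"wy":0,"wz":0}]' 55
```

```text
clock: 6.08
eef_pos: [531.9, -42.4, 126.2]
eef_rot: [-3.141, 0.002, 0.025]
wrist_force: [-3.9, 0.1, -1.9]
finger_gap: 11.5
finger_force: 55.0
clock: 6.5
eef_pos: [531.9, -42.5, 121.5]
eef_rot: [-3.142, 0.001, 0.025]
wrist_force: [-12.9, 1.6, 11.7]
finger_gap: 11.8
finger_force: 55.0
```

```bash
python3 -m inch '[{"gripper":0,"dx":-0.002,"dy":0,"dz":0.0007,"wx":0,"wy":0,"wz":0},{"gripper":0,"dx":-0.0025,"dy":0,"dz":0.0007,"wx":0,"wy":0,"wz":0},{"gripper":0,"dx":-0.0025,"dy":0,"dz":0.0007,"wx":0,"wy":0,"wz":0},{"gripper":0,"dx":-0.0025,"dy":0,"dz":0.0007,"wx":0,"wy":0,"wz":0},{"gripper":0,"dx":-0.0025,"dy":0,"dz":0.0007,"wx":0,"wy":0,"wz":0}]' 60
python3 -m inch '[{"gripper":0,"dx":-0.0002,"dy":0.007,"dz":0,"wx":0,"wy":0,"wz":0},{"gripper":0,"dx":-0.0004,"dy":0.014,"dz":0,"wx":0,"wy":0,"wz":0},{"gripper":0,"dx":-0.0006,"dy":0.021,"dz":0,"wx":0,"wy":0,"wz":0},{"gripper":0,"dx":-0.0008,"dy":0.028,"dz":0,"wx":0,"wy":0,"wz":0},{"gripper":0,"dx":-0.001,"dy":0.034,"dz":0,"wx":0,"wy":0,"wz":0}]' 60
```

```text
clock: 6.92
eef_pos: [530.3, -42.5, 121.4]
eef_rot: [3.142, -0.001, 0.025]
wrist_force: [-0.2, 0.5, 0.2]
finger_gap: 11.9
finger_force: 60.0
clock: 7.33
eef_pos: [529.2, -7.5, 121.3]
eef_rot: [3.141, -0.001, 0.025]
wrist_force: [0.6, -2.1, 0.1]
finger_gap: 11.3
finger_force: 60.0
```

```bash
for i in 1; do python3 -m inch '[{"gripper":0,"dx":0,"dy":0.002,"dz":-0.0004,"wx":0,"wy":0,"wz":0},{"gripper":0,"dx":-0.0001,"dy":0.004,"dz":-0.0004,"wx":0,"wy":0,"wz":0},{"gripper":0,"dx":-0.0001,"dy":0.006,"dz":-0.0004,"wx":0,"wy":0,"wz":0},{"gripper":0,"dx":-0.0002,"dy":0.008,"dz":-0.0004,"wx":0,"wy":0,"wz":0},{"gripper":0,"dx":-0.0002,"dy":0.01,"dz":-0.0004,"wx":0,"wy":0,"wz":0}]' 60; done
```

```text
clock: 7.75
eef_pos: [529.2, 1.5, 121.2]
eef_rot: [3.141, -0.001, 0.025]
wrist_force: [-0.9, -1.7, 5.1]
finger_gap: 11.6
finger_force: 60.0
```

```bash
python3 -m inch '[{"gripper":0,"dx":0,"dy":0.002,"dz":0,"wx":0,"wy":0,"wz":0},{"gripper":0,"dx":-0.0001,"dy":0.004,"dz":0,"wx":0,"wy":0,"wz":0},{"gripper":0,"dx":-0.0001,"dy":0.006,"dz":0,"wx":0,"wy":0,"wz":0},{"gripper":0,"dx":-0.0002,"dy":0.008,"dz":0,"wx":0,"wy":0,"wz":0},{"gripper":0,"dx":-0.0002,"dy":0.01,"dz":0,"wx":0,"wy":0,"wz":0}]' 60
```

```text
clock: 8.17
eef_pos: [529.0, 11.4, 121.2]
eef_rot: [3.141, -0.001, 0.024]
wrist_force: [-0.3, -2.3, 5.3]
finger_gap: 11.8
finger_force: 60.0
```

```bash
python3 -m inch '[{"gripper":0,"dx":0,"dy":0.002,"dz":0,"wx":0,"wy":0,"wz":0},{"gripper":0,"dx":-0.0001,"dy":0.004,"dz":0,"wx":0,"wy":0,"wz":0},{"gripper":0,"dx":-0.0001,"dy":0.006,"dz":0,"wx":0,"wy":0,"wz":0},{"gripper":0,"dx":-0.0002,"dy":0.008,"dz":0,"wx":0,"wy":0,"wz":0},{"gripper":0,"dx":-0.0002,"dy":0.01,"dz":0,"wx":0,"wy":0,"wz":0}]' 60
```

```text
clock: 8.58
eef_pos: [528.8, 21.4, 121.2]
eef_rot: [3.141, -0.001, 0.024]
wrist_force: [-0.1, -3.5, 5.8]
finger_gap: 11.7
finger_force: 60.0
```

```bash
python3 -m inch '[{"gripper":0,"dx":0,"dy":0.002,"dz":0,"wx":0,"wy":0,"wz":0},{"gripper":0,"dx":-0.0001,"dy":0.004,"dz":0,"wx":0,"wy":0,"wz":0},{"gripper":0,"dx":-0.0001,"dy":0.006,"dz":0,"wx":0,"wy":0,"wz":0},{"gripper":0,"dx":-0.0002,"dy":0.008,"dz":0,"wx":0,"wy":0,"wz":0},{"gripper":0,"dx":-0.0002,"dy":0.01,"dz":0,"wx":0,"wy":0,"wz":0}]' 60
```

```text
clock: 9.0
eef_pos: [528.6, 31.4, 121.1]
eef_rot: [3.141, -0.001, 0.025]
wrist_force: [-0.2, -3.0, 5.1]
finger_gap: 11.5
finger_force: 60.0
```

```bash
python3 -m inch '[{"gripper":0,"dx":0,"dy":0.002,"dz":0,"wx":0,"wy":0,"wz":0},{"gripper":0,"dx":-0.0001,"dy":0.004,"dz":0,"wx":0,"wy":0,"wz":0},{"gripper":0,"dx":-0.0001,"dy":0.006,"dz":0,"wx":0,"wy":0,"wz":0},{"gripper":0,"dx":-0.0002,"dy":0.008,"dz":0,"wx":0,"wy":0,"wz":0},{"gripper":0,"dx":-0.0002,"dy":0.01,"dz":0,"wx":0,"wy":0,"wz":0}]' 60
```

```text
clock: 9.42
eef_pos: [528.4, 41.4, 121.1]
eef_rot: [3.141, -0.001, 0.025]
wrist_force: [-1.2, -2.7, 6.1]
finger_gap: 11.6
finger_force: 60.0
```

```bash
python3 -m inch '[{"gripper":0,"dx":0,"dy":0.002,"dz":0,"wx":0,"wy":0,"wz":0},{"gripper":0,"dx":-0.0001,"dy":0.004,"dz":0,"wx":0,"wy":0,"wz":0},{"gripper":0,"dx":-0.0001,"dy":0.006,"dz":0,"wx":0,"wy":0,"wz":0},{"gripper":0,"dx":-0.0002,"dy":0.008,"dz":0,"wx":0,"wy":0,"wz":0},{"gripper":0,"dx":-0.0002,"dy":0.01,"dz":0,"wx":0,"wy":0,"wz":0}]' 60
```

```text
clock: 9.83
eef_pos: [527.0, 51.9, 119.8]
eef_rot: [-3.141, 0.003, 0.025]
wrist_force: [-0.5, -0.1, -4.4]
finger_gap: 11.7
finger_force: 60.0
```

Felt: the floor reaction has gone and z dropped at y ≈ 52. I lower here.

```bash
python3 -m inch '[{"gripper":0,"dx":0,"dy":0,"dz":-0.001,"wx":0,"wy":0,"wz":0},{"gripper":0,"dx":0,"dy":0,"dz":-0.002,"wx":0,"wy":0,"wz":0},{"gripper":0,"dx":0,"dy":0,"dz":-0.003,"wx":0,"wy":0,"wz":0},{"gripper":0,"dx":0,"dy":0,"dz":-0.003,"wx":0,"wy":0,"wz":0},{"gripper":0,"dx":0,"dy":0,"dz":-0.003,"wx":0,"wy":0,"wz":0}]' 60
```

```text
clock: 10.25
eef_pos: [527.8, 51.5, 117.5]
eef_rot: [-3.142, 0.0, 0.025]
wrist_force: [1.2, 0.4, -3.9]
finger_gap: 11.6
finger_force: 60.0
```

```bash
python3 -m inch '[{"gripper":0,"dx":0,"dy":0,"dz":-0.001,"wx":0,"wy":0,"wz":0},{"gripper":0,"dx":0,"dy":0,"dz":-0.002,"wx":0,"wy":0,"wz":0},{"gripper":0,"dx":0,"dy":0,"dz":-0.003,"wx":0,"wy":0,"wz":0},{"gripper":0,"dx":0,"dy":0,"dz":-0.003,"wx":0,"wy":0,"wz":0},{"gripper":0,"dx":0,"dy":0,"dz":-0.003,"wx":0,"wy":0,"wz":0}]' 60
```

```text
clock: 10.67
eef_pos: [527.8, 51.5, 114.7]
eef_rot: [-3.142, 0.0, 0.025]
wrist_force: [-1.0, 0.7, -3.6]
finger_gap: 11.4
finger_force: 60.0
```

```bash
python3 -m inch '[{"gripper":0,"dx":0,"dy":0,"dz":-0.001,"wx":0,"wy":0,"wz":0},{"gripper":0,"dx":0,"dy":0,"dz":-0.002,"wx":0,"wy":0,"wz":0},{"gripper":0,"dx":0,"dy":0,"dz":-0.003,"wx":0,"wy":0,"wz":0},{"gripper":0,"dx":0,"dy":0,"dz":-0.0035,"wx":0,"wy":0,"wz":0},{"gripper":0,"dx":0,"dy":0,"dz":-0.0035,"wx":0,"wy":0,"wz":0}]' 60
```

```text
clock: 11.08
eef_pos: [528.0, 51.6, 111.4]
eef_rot: [-3.142, -0.0, 0.025]
wrist_force: [-1.2, -0.5, -0.6]
finger_gap: 11.8
finger_force: 60.0
```

```bash
python3 -m inch '[{"gripper":0,"dx":0,"dy":0,"dz":-0.0006,"wx":0,"wy":0,"wz":0},{"gripper":0,"dx":0,"dy":0,"dz":-0.0006,"wx":0,"wy":0,"wz":0},{"gripper":0.15,"dx":0,"dy":0,"dz":-0.0006,"wx":0,"wy":0,"wz":0},{"gripper":0.3,"dx":0,"dy":0,"dz":-0.0006,"wx":0,"wy":0,"wz":0},{"gripper":0.5,"dx":0,"dy":0,"dz":-0.0006,"wx":0,"wy":0,"wz":0}]' 60
python3 -m inch '[{"gripper":0.6,"dx":0,"dy":0,"dz":0,"wx":0,"wy":0,"wz":0},{"gripper":0.6,"dx":0,"dy":0,"dz":0,"wx":0,"wy":0,"wz":0},{"gripper":0.6,"dx":0,"dy":0,"dz":0.03,"wx":0,"wy":0,"wz":0},{"gripper":0.6,"dx":0,"dy":0,"dz":0.06,"wx":0,"wy":0,"wz":0},{"gripper":0.6,"dx":-0.02,"dy":0,"dz":0.09,"wx":0,"wy":0,"wz":0}]' 60
```

```text
clock: 11.5
eef_pos: [528.1, 51.5, 110.8]
eef_rot: [3.142, -0.001, 0.025]
wrist_force: [-0.4, -0.6, 0.2]
finger_gap: 24.4
finger_force: 0.0
clock: 11.92
eef_pos: [508.9, 51.4, 201.5]
eef_rot: [3.142, 0.0, 0.025]
wrist_force: [-0.4, 0.6, 0.1]
finger_gap: 55.1
finger_force: 0.0
```

```bash
python3 -m inch '[{"gripper":0.4,"dx":0,"dy":0.04,"dz":0,"wx":0,"wy":0,"wz":0},{"gripper":0.2,"dx":0,"dy":0.08,"dz":0,"wx":0,"wy":0,"wz":0},{"gripper":0,"dx":0.01,"dy":0.118,"dz":0,"wx":0,"wy":0,"wz":0},{"gripper":0,"dx":0.02,"dy":0.155,"dz":0,"wx":0,"wy":0,"wz":0},{"gripper":0,"dx":0.028,"dy":0.19,"dz":0,"wx":0,"wy":0,"wz":0}]' 20
python3 -m inch '[{"gripper":0,"dx":0.005,"dy":0.03,"dz":0,"wx":0,"wy":0,"wz":0},{"gripper":0,"dx":0.008,"dy":0.05,"dz":-0.01,"wx":0,"wy":0,"wz":0},{"gripper":0,"dx":0.008,"dy":0.05,"dz":-0.04,"wx":0,"wy":0,"wz":0},{"gripper":0,"dx":0.008,"dy":0.05,"dz":-0.07,"wx":0,"wy":0,"wz":0},{"gripper":0,"dx":0.008,"dy":0.05,"dz":-0.08,"wx":0,"wy":0,"wz":0}]' 20
python3 - <<'E'
from h import *
s=manip.read_state();print(s["eef_pos"],s["finger_gap"])
a=manip.camera("top");b=manip.camera("wrist");cv2.imwrite("pics/top1.png",a);cv2.imwrite("pics/w4.png",b)
o=np.zeros((560,800,3),np.uint8);o[:350]=cv2.resize(a[110:180,178:338],None,fx=5,fy=5,interpolation=cv2.INTER_CUBIC)
o[350:,:280]=cv2.resize(b,(280,210));cv2.imwrite("pics/crop2.png",o)
print(proj(cam("wrist",s),[(521,257,48),(571,256,48),(521,257,18)]))
E
```

```text
clock: 12.33
eef_pos: [536.0, 243.7, 200.8]
eef_rot: [-3.141, -0.0, 0.025]
wrist_force: [0.4, -1.0, 0.5]
finger_gap: 26.3
finger_force: 0.0
clock: 12.75
eef_pos: [542.2, 291.2, 116.2]
eef_rot: [3.139, 0.005, 0.025]
wrist_force: [0.3, -0.2, -1.0]
finger_gap: 0.2
finger_force: 0.0
[542.17515997 291.17528458 116.17344804] 0.18386935689579084
[[290.11670687 219.30695764]
 [294.4408326  167.8367748 ]
 [286.61512546 208.78754166]]
```

View pics/crop2.png

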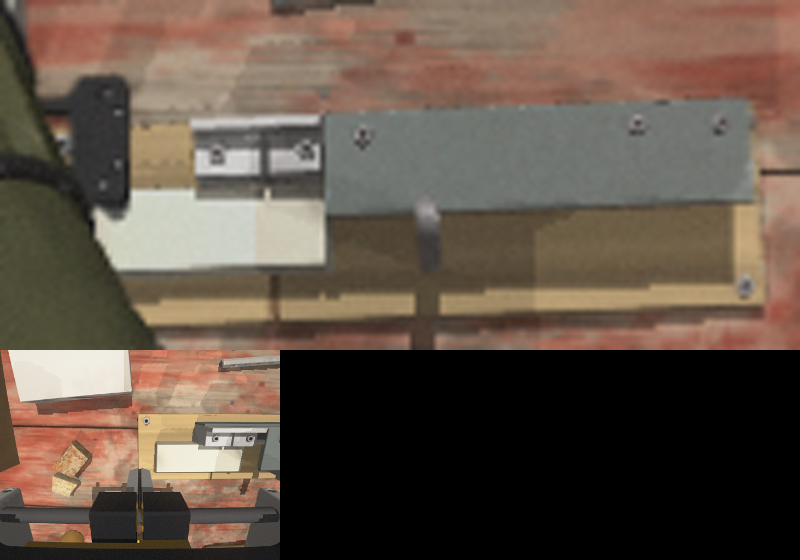

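The crop shows the stop standing upright in front of the cover, handle at (428,205). The blank is still along the fence with its left end clear, at (155,455) in the inset, and the closed fingers are left of it. Next I lower and push.

```bash
python3 -m inch '[{"gripper":0,"dx":0.001,"dy":0,"dz":-0.025,"wx":0,"wy":0,"wz":0},{"gripper":0,"dx":0.002,"dy":0,"dz":-0.05,"wx":0,"wy":0,"wz":0},{"gripper":0,"dx":0.003,"dy":0,"dz":-0.075,"wx":0,"wy":0,"wz":0},{"gripper":0,"dx":0.003,"dy":0,"dz":-0.086,"wx":0,"wy":0,"wz":0},{"gripper":0,"dx":0.003,"dy":0,"dz":-0.086,"wx":0,"wy":0,"wz":0}]' 20
python3 -m inch '[{"gripper":0,"dx":0,"dy":-0.004,"dz":0,"wx":0,"wy":0,"wz":0},{"gripper":0,"dx":0,"dy":-0.008,"dz":0,"wx":0,"wy":0,"wz":0},{"gripper":0,"dx":0,"dy":-0.012,"dz":0,"wx":0,"wy":0,"wz":0},{"gripper":0,"dx":0,"dy":-0.016,"dz":0,"wx":0,"wy":0,"wz":0},{"gripper":0,"dx":0,"dy":-0.02,"dz":0,"wx":0,"wy":0,"wz":0}]' 20
```

```text
clock: 13.27
eef_pos: [546.6, 291.1, 33.9]
eef_rot: [3.141, 0.002, 0.024]
wrist_force: [-0.5, 0.6, -1.2]
finger_gap: 0.6
finger_force: 0.0
clock: 13.68
eef_pos: [547.4, 271.4, 35.8]
eef_rot: [-3.14, -0.002, 0.025]
wrist_force: [0.6, 3.2, 2.6]
finger_gap: 0.5
finger_force: 1.7
```

```bash
python3 -m inch '[{"gripper":0,"dx":0,"dy":-0.003,"dz":-0.003,"wx":0,"wy":0,"wz":0},{"gripper":0,"dx":0.0002,"dy":-0.006,"dz":-0.003,"wx":0,"wy":0,"wz":0},{"gripper":0,"dx":0.0004,"dy":-0.01,"dz":-0.003,"wx":0,"wy":0,"wz":0},{"gripper":0,"dx":0.0006,"dy":-0.014,"dz":-0.003,"wx":0,"wy":0,"wz":0},{"gripper":0,"dx":0.0008,"dy":-0.018,"dz":-0.003,"wx":0,"wy":0,"wz":0}]' 20
python3 -m inch '[{"gripper":0,"dx":0.0001,"dy":-0.004,"dz":0,"wx":0,"wy":0,"wz":0},{"gripper":0,"dx":0.0002,"dy":-0.008,"dz":0,"wx":0,"wy":0,"wz":0},{"gripper":0,"dx":0.0004,"dy":-0.012,"dz":0,"wx":0,"wy":0,"wz":0},{"gripper":0,"dx":0.0006,"dy":-0.016,"dz":0,"wx":0,"wy":0,"wz":0},{"gripper":0,"dx":0.0008,"dy":-0.020,"dz":0,"wx":0,"wy":0,"wz":0}]' 20
```

```text
clock: 14.1
eef_pos: [547.7, 253.2, 31.7]
eef_rot: [-3.141, -0.0, 0.025]
wrist_force: [-0.3, 4.3, 2.2]
finger_gap: 0.4
finger_force: 1.8
clock: 14.52
eef_pos: [548.5, 233.1, 31.7]
eef_rot: [-3.142, -0.0, 0.025]
wrist_force: [0.5, 4.1, 2.2]
finger_gap: 0.3
finger_force: 1.8
```

```bash
python3 -m inch '[{"gripper":0,"dx":0.0001,"dy":-0.002,"dz":0,"wx":0,"wy":0,"wz":0},{"gripper":0,"dx":0.0001,"dy":-0.004,"dz":0,"wx":0,"wy":0,"wz":0},{"gripper":0,"dx":0.0002,"dy":-0.006,"dz":0,"wx":0,"wy":0,"wz":0},{"gripper":0,"dx":0.0003,"dy":-0.008,"dz":0,"wx":0,"wy":0,"wz":0},{"gripper":0,"dx":0.0004,"dy":-0.010,"dz":0,"wx":0,"wy":0,"wz":0}]' 20
```

```text
clock: 14.93
eef_pos: [548.9, 223.4, 31.6]
eef_rot: [-3.142, 0.0, 0.025]
wrist_force: [-0.1, 3.7, 1.8]
finger_gap: 0.6
finger_force: 1.7
```

```bash
python3 -m inch '[{"gripper":0,"dx":0,"dy":-0.001,"dz":0,"wx":0,"wy":0,"wz":0},{"gripper":0,"dx":0,"dy":-0.002,"dz":0,"wx":0,"wy":0,"wz":0},{"gripper":0,"dx":0,"dy":-0.002,"dz":0,"wx":0,"wy":0,"wz":0},{"gripper":0,"dx":0,"dy":-0.003,"dz":0,"wx":0,"wy":0,"wz":0},{"gripper":0,"dx":0,"dy":-0.003,"dz":0,"wx":0,"wy":0,"wz":0}]' 20
```

```text
clock: 15.35
eef_pos: [548.8, 220.5, 31.6]
eef_rot: [3.142, 0.0, 0.025]
wrist_force: [0.4, 3.2, 1.3]
finger_gap: 0.5
finger_force: 1.3
```

```bash
python3 -m inch '[{"gripper":0,"dx":0,"dy":-0.0005,"dz":0,"wx":0,"wy":0,"wz":0},{"gripper":0,"dx":0,"dy":-0.001,"dz":0,"wx":0,"wy":0,"wz":0},{"gripper":0,"dx":0,"dy":-0.0015,"dz":0,"wx":0,"wy":0,"wz":0},{"gripper":0,"dx":0,"dy":-0.002,"dz":0,"wx":0,"wy":0,"wz":0},{"gripper":0,"dx":0,"dy":-0.002,"dz":0,"wx":0,"wy":0,"wz":0}]' 20
```

```text
clock: 15.77
eef_pos: [548.8, 218.7, 31.6]
eef_rot: [-3.141, 0.0, 0.025]
wrist_force: [-0.7, 5.9, 1.0]
finger_gap: 0.6
finger_force: 3.0
```

```bash
python3 -m inch '[{"gripper":0,"dx":0,"dy":-0.0005,"dz":0,"wx":0,"wy":0,"wz":0},{"gripper":0,"dx":0,"dy":-0.001,"dz":0,"wx":0,"wy":0,"wz":0},{"gripper":0,"dx":0,"dy":-0.0015,"dz":0,"wx":0,"wy":0,"wz":0},{"gripper":0,"dx":0,"dy":-0.002,"dz":0,"wx":0,"wy":0,"wz":0},{"gripper":0,"dx":0,"dy":-0.002,"dz":0,"wx":0,"wy":0,"wz":0}]' 20
```

```text
clock: 16.18
eef_pos: [548.5, 218.3, 31.7]
eef_rot: [-3.139, 0.0, 0.025]
wrist_force: [-2.0, 17.2, -0.5]
finger_gap: 0.6
finger_force: 8.5
```

Firm contact against the stop at 17 N. I back off and look.

```bash
python3 -m inch '[{"gripper":0,"dx":0,"dy":0.004,"dz":0,"wx":0,"wy":0,"wz":0},{"gripper":0,"dx":0,"dy":0.02,"dz":0,"wx":0,"wy":0,"wz":0},{"gripper":0,"dx":0,"dy":0.04,"dz":0.01,"wx":0,"wy":0,"wz":0},{"gripper":0,"dx":-0.01,"dy":0.05,"dz":0.045,"wx":0,"wy":0,"wz":0},{"gripper":0,"dx":-0.04,"dy":0.05,"dz":0.085,"wx":0,"wy":0,"wz":0}]' 20
python3 -m inch '[{"gripper":0,"dx":-0.02,"dy":-0.02,"dz":0.03,"wx":0,"wy":0,"wz":0},{"gripper":0,"dx":-0.04,"dy":-0.05,"dz":0.06,"wx":0,"wy":0,"wz":0},{"gripper":0,"dx":-0.06,"dy":-0.08,"dz":0.09,"wx":0,"wy":0,"wz":0},{"gripper":0,"dx":-0.07,"dy":-0.11,"dz":0.1,"wx":0,"wy":0,"wz":0},{"gripper":0,"dx":-0.07,"dy":-0.12,"dz":0.1,"wx":0,"wy":0,"wz":0}]' 20
python3 - <<'E'
from h import *
s=manip.read_state();print(s["eef_pos"],s["eef_rot"])
b=manip.camera("wrist");cv2.imwrite("pics/w5.png",b)
c=cam("wrist",s);y=.026;R=np.array([[np.cos(y),-np.sin(y)],[np.sin(y),np.cos(y)]])
J=np.array([(-50,10,48),(-50,160,48),(0,160,48),(-66,4,154)],float);J[:,:2]=J[:,:2]@R.T+[576,48];print(proj(c,J))
cv2.imwrite("pics/crop3.png",cv2.resize(b[:240,112:512],None,fx=2,fy=2,interpolation=cv2.INTER_CUBIC))
E
```

```text
clock: 16.6
eef_pos: [514.0, 267.1, 109.5]
eef_rot: [3.14, 0.002, 0.025]
wrist_force: [-1.2, 0.6, 0.8]
finger_gap: 0.3
finger_force: 0.0
clock: 17.02
eef_pos: [443.0, 143.7, 213.4]
eef_rot: [3.141, -0.005, 0.024]
wrist_force: [1.0, 0.1, -0.3]
finger_gap: 0.4
finger_force: 0.0
[443.02737789 143.70363999 213.37299407] [ 3.14119296 -0.00461773  0.0239857 ]
[[328.87885689 110.42033119]
 [204.1538157  110.68447277]
 [202.20121076  66.22203347]
 [366.80569565 127.94211015]]
```

View pics/crop3.png

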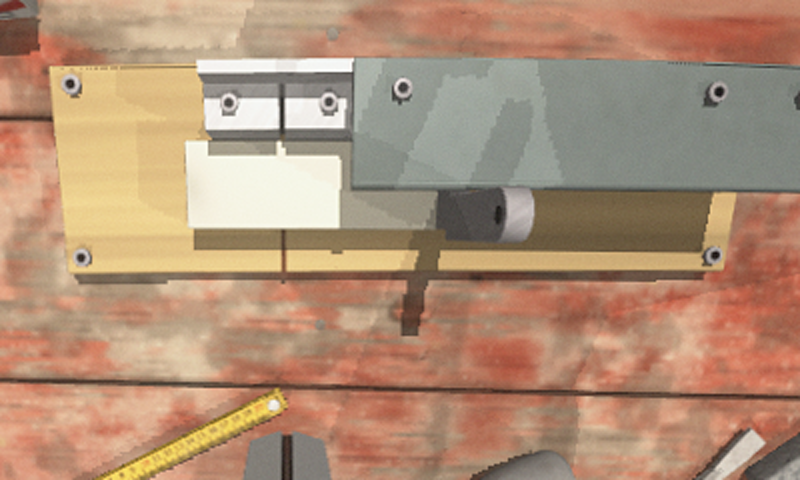

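The view shows the blank's end against the stop's leg at crop (437,205), with the blank's front edge at row ~229 and the board's front edge at ~271. I measure the blank's gap to the fence relative to the board edge.

```bash
python3 - <<'E'
from h import *
np.set_printoptions(precision=1,suppress=True)
s=manip.read_state();c=cam("wrist",s);b=cv2.imread("pics/w5.png");g=cv2.cvtColor(b,cv2.COLOR_BGR2GRAY).astype(float);g=cv2.GaussianBlur(g,(5,1),0)
def edge(u,a,z):
    d=np.diff(g[a:z,u]);i=d.argmin();k=slice(max(i-1,0),i+2);w=np.clip(-d[k],0,None);return a+.5+(w*np.arange(len(d))[k]).sum()/w.sum()
y=.026;R=np.array([[np.cos(y),-np.sin(y)],[np.sin(y),np.cos(y)]])
J=lambda X:(X[:,:2]-[576,48])@R
for us,a,z,h,n in(((215,235,265,275,300,310),107,121,48,"blank front"),((215,235,275,300,330,420,440),128,141,18,"board front"),((310,340,380,420,460),88,99,91,"cover edge")):
    P=[(u,edge(u,a,z)) for u in us];print(n,[round(p[1],1) for p in P]);print(J(ray(c,P,h)).T)
E
```

```text
blank front [np.float64(113.7), np.float64(113.7), np.float64(113.8), np.float64(113.8), np.float64(113.9), np.float64(114.0)]
[[-53.1 -53.2 -53.5 -53.6 -53.7 -53.8]
 [146.4 122.4  86.5  74.5  44.5  32.5]]
board front [np.float64(135.4), np.float64(135.4), np.float64(135.0), np.float64(134.8), np.float64(134.4), np.float64(134.6), np.float64(134.5)]
[[ -80.9  -80.9  -80.6  -80.6  -80.1  -80.1  -79.8]
 [ 151.7  125.1   72.1   38.9   -1.1 -123.  -150.7]]
cover edge [np.float64(93.1), np.float64(93.5), np.float64(93.3), np.float64(93.5), np.float64(94.0)]
[[ -33.   -33.3  -32.9  -32.8  -32.7]
 [  41.7   10.5  -31.3  -73.8 -117.2]]
```

```bash
python3 -m inch '[{"gripper":0,"dx":0.025,"dy":0.006,"dz":-0.01,"wx":0,"wy":0,"wz":0},{"gripper":0,"dx":0.05,"dy":0.012,"dz":-0.03,"wx":0,"wy":0,"wz":0},{"gripper":0,"dx":0.05,"dy":0.012,"dz":-0.065,"wx":0,"wy":0,"wz":0},{"gripper":0,"dx":0.05,"dy":0.012,"dz":-0.1,"wx":0,"wy":0,"wz":0},{"gripper":0,"dx":0.05,"dy":0.012,"dz":-0.13,"wx":0,"wy":0,"wz":0}]' 20
python3 -m inch '[{"gripper":0,"dx":0,"dy":0,"dz":-0.025,"wx":0,"wy":0,"wz":0},{"gripper":0,"dx":0,"dy":0,"dz":-0.045,"wx":0,"wy":0,"wz":0},{"gripper":0,"dx":0.004,"dy":0,"dz":-0.052,"wx":0,"wy":0,"wz":0},{"gripper":0,"dx":0.008,"dy":0,"dz":-0.052,"wx":0,"wy":0,"wz":0},{"gripper":0,"dx":0.012,"dy":0,"dz":-0.052,"wx":0,"wy":0,"wz":0}]' 20
```

```text
clock: 17.48
eef_pos: [493.2, 158.5, 76.5]
eef_rot: [3.141, 0.003, 0.025]
wrist_force: [0.9, -0.3, 0.0]
finger_gap: 0.1
finger_force: 0.0
clock: 17.9
eef_pos: [506.7, 158.7, 28.2]
eef_rot: [3.141, 0.0, 0.025]
wrist_force: [0.1, 0.3, 1.1]
finger_gap: 0.3
finger_force: 0.0
```

```bash
python3 -m inch '[{"gripper":0,"dx":0.001,"dy":0,"dz":0,"wx":0,"wy":0,"wz":0},{"gripper":0,"dx":0.002,"dy":0,"dz":0,"wx":0,"wy":0,"wz":0},{"gripper":0,"dx":0.003,"dy":0,"dz":0,"wx":0,"wy":0,"wz":0},{"gripper":0,"dx":0.004,"dy":0,"dz":0,"wx":0,"wy":0,"wz":0},{"gripper":0,"dx":0.005,"dy":0,"dz":0,"wx":0,"wy":0,"wz":0}]' 20
```

```text
clock: 18.32
eef_pos: [510.8, 158.6, 28.4]
eef_rot: [-3.141, 0.0, 0.025]
wrist_force: [-5.3, 1.1, 3.1]
finger_gap: 0.2
finger_force: 2.1
```

```bash
python3 -m inch '[{"gripper":0,"dx":0.0005,"dy":0,"dz":0,"wx":0,"wy":0,"wz":0},{"gripper":0,"dx":0.001,"dy":0,"dz":0,"wx":0,"wy":0,"wz":0},{"gripper":0,"dx":0.0015,"dy":0,"dz":0,"wx":0,"wy":0,"wz":0},{"gripper":0,"dx":0.002,"dy":0,"dz":0,"wx":0,"wy":0,"wz":0},{"gripper":0,"dx":0.002,"dy":0,"dz":0,"wx":0,"wy":0,"wz":0}]' 20
```

```text
clock: 18.73
eef_pos: [512.0, 158.6, 27.9]
eef_rot: [3.141, 0.002, 0.025]
wrist_force: [-9.9, 1.0, 6.0]
finger_gap: 0.5
finger_force: 4.9
```

```bash
python3 -m inch '[{"gripper":0,"dx":0.0005,"dy":0,"dz":0,"wx":0,"wy":0,"wz":0},{"gripper":0,"dx":0.001,"dy":0,"dz":0,"wx":0,"wy":0,"wz":0},{"gripper":0,"dx":0.0015,"dy":0,"dz":0,"wx":0,"wy":0,"wz":0},{"gripper":0,"dx":0.0015,"dy":0,"dz":0,"wx":0,"wy":0,"wz":0},{"gripper":0,"dx":0.0015,"dy":0,"dz":0,"wx":0,"wy":0,"wz":0}]' 20
```

```text
clock: 19.15
eef_pos: [512.1, 158.4, 27.8]
eef_rot: [3.141, 0.006, 0.025]
wrist_force: [-19.7, -1.5, 13.5]
finger_gap: 0.6
finger_force: 9.9
```

It stops hard at the fence (20 N), so the blank is flush. I back away and nudge the end once more to be sure it is snug.

```bash
python3 -m inch '[{"gripper":0,"dx":-0.004,"dy":0,"dz":0,"wx":0,"wy":0,"wz":0},{"gripper":0,"dx":-0.015,"dy":0,"dz":0,"wx":0,"wy":0,"wz":0},{"gripper":0,"dx":-0.015,"dy":0.02,"dz":0.03,"wx":0,"wy":0,"wz":0},{"gripper":0,"dx":-0.005,"dy":0.05,"dz":0.05,"wx":0,"wy":0,"wz":0},{"gripper":0,"dx":0.02,"dy":0.08,"dz":0.05,"wx":0,"wy":0,"wz":0}]' 20
python3 -m inch '[{"gripper":0,"dx":0.01,"dy":0.01,"dz":0,"wx":0,"wy":0,"wz":0},{"gripper":0,"dx":0.013,"dy":0.01,"dz":-0.03,"wx":0,"wy":0,"wz":0},{"gripper":0,"dx":0.013,"dy":0.01,"dz":-0.047,"wx":0,"wy":0,"wz":0},{"gripper":0,"dx":0.013,"dy":-0.005,"dz":-0.047,"wx":0,"wy":0,"wz":0},{"gripper":0,"dx":0.013,"dy":-0.018,"dz":-0.047,"wx":0,"wy":0,"wz":0}]' 20
```

```text
clock: 19.57
eef_pos: [535.4, 240.0, 82.7]
eef_rot: [-3.14, -0.006, 0.024]
wrist_force: [0.9, -1.0, 1.2]
finger_gap: 0.6
finger_force: 0.0
clock: 19.98
eef_pos: [547.0, 219.5, 30.4]
eef_rot: [3.141, 0.001, 0.026]
wrist_force: [0.8, 0.6, 0.4]
finger_gap: 0.5
finger_force: 0.0
```

```bash
python3 -m inch '[{"gripper":0,"dx":0,"dy":-0.0005,"dz":0,"wx":0,"wy":0,"wz":0},{"gripper":0,"dx":0,"dy":-0.001,"dz":0,"wx":0,"wy":0,"wz":0},{"gripper":0,"dx":0,"dy":-0.0015,"dz":0,"wx":0,"wy":0,"wz":0},{"gripper":0,"dx":0,"dy":-0.002,"dz":0,"wx":0,"wy":0,"wz":0},{"gripper":0,"dx":0,"dy":-0.002,"dz":0,"wx":0,"wy":0,"wz":0}]' 20
```

```text
clock: 20.4
eef_pos: [548.0, 218.5, 32.3]
eef_rot: [-3.141, -0.002, 0.025]
wrist_force: [-0.3, 4.8, 2.7]
finger_gap: 0.4
finger_force: 1.9
```

```bash
python3 -m inch '[{"gripper":0,"dx":0,"dy":-0.0005,"dz":0,"wx":0,"wy":0,"wz":0},{"gripper":0,"dx":0,"dy":-0.001,"dz":0,"wx":0,"wy":0,"wz":0},{"gripper":0,"dx":0,"dy":-0.001,"dz":0,"wx":0,"wy":0,"wz":0},{"gripper":0,"dx":0,"dy":-0.001,"dz":0,"wx":0,"wy":0,"wz":0},{"gripper":0,"dx":0,"dy":-0.001,"dz":0,"wx":0,"wy":0,"wz":0}]' 20
python3 -m inch '[{"gripper":0,"dx":0,"dy":0.004,"dz":0,"wx":0,"wy":0,"wz":0},{"gripper":0,"dx":0,"dy":0.02,"dz":0,"wx":0,"wy":0,"wz":0},{"gripper":0,"dx":0,"dy":0.04,"dz":0.02,"wx":0,"wy":0,"wz":0},{"gripper":0,"dx":-0.01,"dy":0.05,"dz":0.055,"wx":0,"wy":0,"wz":0},{"gripper":0,"dx":-0.03,"dy":0.05,"dz":0.09,"wx":0,"wy":0,"wz":0}]' 20
python3 -m inch '[{"gripper":0,"dx":-0.02,"dy":-0.03,"dz":0.03,"wx":0,"wy":0,"wz":0},{"gripper":0,"dx":-0.045,"dy":-0.055,"dz":0.05,"wx":0,"wy":0,"wz":0},{"gripper":0,"dx":-0.07,"dy":-0.08,"dz":0.07,"wx":0,"wy":0,"wz":0},{"gripper":0,"dx":-0.08,"dy":-0.11,"dz":0.09,"wx":0,"wy":0,"wz":0},{"gripper":0,"dx":-0.08,"dy":-0.12,"dz":0.09,"wx":0,"wy":0,"wz":0}]' 20
python3 - <<'E'
from h import *
b=manip.camera("wrist");cv2.imwrite("pics/crop4.png",cv2.resize(b[:240,112:512],None,fx=2,fy=2,interpolation=cv2.INTER_CUBIC))
print(manip.read_state()["qd"])
E
```

```text
clock: 20.82
eef_pos: [548.0, 218.4, 32.2]
eef_rot: [-3.14, -0.002, 0.025]
wrist_force: [-0.0, 9.4, 4.3]
finger_gap: 0.5
finger_force: 4.6
clock: 21.23
eef_pos: [517.5, 268.3, 121.4]
eef_rot: [3.14, 0.001, 0.025]
wrist_force: [0.7, 0.0, 0.2]
finger_gap: 0.2
finger_force: 0.0
clock: 21.65
eef_pos: [436.8, 145.1, 215.3]
eef_rot: [-3.141, -0.006, 0.024]
wrist_force: [-0.4, -0.1, 1.2]
finger_gap: 0.6
finger_force: 0.0
[ 0.05414415  0.08844412 -0.01664483  0.01044805 -0.03013911  0.06843358]
```

View pics/crop4.png

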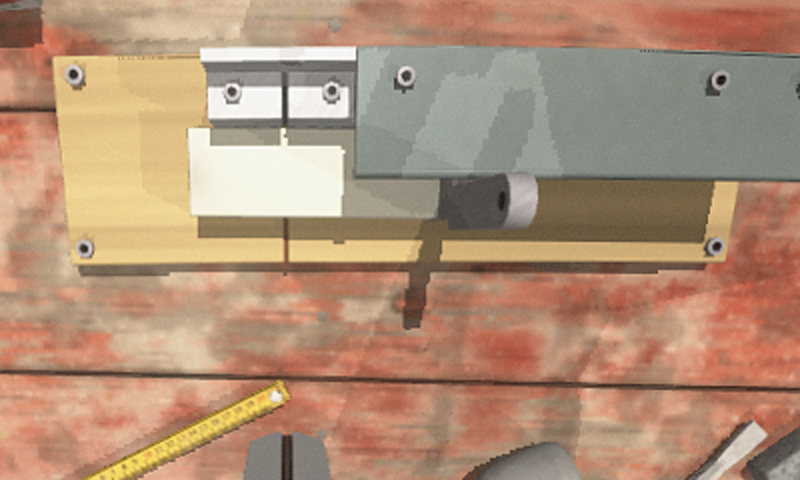

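The view shows the blank parallel to the fence with its end against the upright stop at crop (440,200). Nothing else has moved and the arm is clear, so I hand in.

```bash
python3 -c "
from cell import manip
print(manip.sign_off())"
```

```text
the job is handed in; nothing more can be done
None
```

The stop was felt to drop into the hidden notch, lowered about 10 mm and released. The blank is against the fence with its end snug against the stop, and the job was handed in at about 22 s; the sign-off returned no verdict.

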